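Hang a batch tag on the stand's bar with an S-hook

ROBOT

A 6-joint arm with a two-finger parallel gripper is mounted at the origin on the work surface. World frame = base frame: x ahead of the robot, y to its left, z up, the work surface at z = 0. Lengths are in mm, angles in degrees, forces in N, time in s.
With the tool pointing down it reaches from about 350 to 725 mm from the base axis. Payload 4.3 kg.
Tool frame: the origin (TCP) lies at the very end of the fingers, on their centre line; the grasp point (between the pads) lies ctrl.hold_point_z behind it (ctrl.hold_point_z is the distance from the TCP to the grasp point, in mm); z points along the fingers, y is the line along which they close (so a half turn about z gives the same grasp; the last joint's range is limited). The gripper opens to 85 mm and grips with 20 to 120 N. Pads are 22 mm wide; open, the fingers measure 114 mm over their backs; the gripper's body (76 mm by 85 mm) begins 54 mm behind the grasp point. The pads swing forward as they close: fully open they stand 13 mm farther back than shut.
Start: joints at [-70.72, 21.618, 4.641, 73.018, 0, 83.68], TCP at [248.463, -518.588, 231.329] pointing down, gripper open.
Joint ranges: [-156.06, 156.06], [-48.1, 94.91], [-58.44, 69.94], [-101.28, 121.22], [-78.64, 73.56], [-180, 180]. Speed limits (degrees/s): [147.25, 147.25, 180, 180, 180, 180].

INTERFACE

Orientations are given as [roll, pitch, yaw] about the fixed x, y, z axes, in that order (R = Rz(yaw) Ry(pitch) Rx(roll)).
In Python, from cell import ctrl gives the robot as it stands.
- The arm moves only by the tool play_rows, never from a script. Its argument "series" is text: rows parted by semicolons, each of 7 numbers parted by spaces: the turn, a rotation vector about the tool's x, y, z in rad, then the shift along the tool's x, y, z in m, then the opening, from -1 (shut) to 1 (fully open), so that 0 is half open. In form: ax ay az x y z hand; .... A call has 1 to 12 rows; each row shifts and turns the commanded pose from where the row before left it, along the tool's axes as they then stand; what a row does not reach is not made up. A row lasts 1/8 s, in which the tool goes at most 62.5 mm and 10.7 degrees, less where a joint would pass 70% of its speed; a pose out of reach is approached as far as the arm can. A call with a gripper value outside its range is refused whole. The fingers move at their own pace and stop on an object; "newtons" is the grip in N (left out, the last holds). Time passes only in rows, so rows that do not move let the fingers close. It gives the time, the measured TCP pose, the force, the opening and the grip force at its end, in the units of the state.
- ctrl.get_obs(): the state, without advancing time (a new reading comes with each control period).
- ctrl.get_image(name): name is "scene" or "top" or "wrist"; returns the picture (384x512x3 uint8, blue, green, red); there is no depth.
- ctrl.camera_params(name): a dict with "vertical_fov" (degrees; the focal length in pixels is half the picture's height over the tangent of half this angle, whatever the lens; pixels are square), "cx", "cy" (the principal point, pixels), "eye" and "rotation" of the camera in the world. Camera axes: x right, y down, z forward; pixel columns grow to the right and rows downward; lengths in mm; the calibration is good to about 2 mm. A picture is of the moment at which its call begins: read the wrist's pose just before it. camera_params takes no time and is no camera call; for the wrist camera it gives the pose at the moment of the call.
- ctrl.sign_off(): hands the job in; it is judged then, once.
Trained networks look in the newest picture that a camera, given by its name, has taken for a name from the list of things; names that differ only in an ending like _2 or _b are one class to them, and where a whole thing is asked for, a point or a joint stands for the part that bears it (a point fixed in the world has none). Each returns a list of dicts, best first, with "p" (0 to 1); they miss things now and then, are a little off and sometimes report something else, mostly with a low value. They report only what shows in the picture. A call takes as long as a camera call.
- ctrl.look_for(camera, query): "centre" ([x, y, z] in mm, in the coordinates of the camera as it stood for that picture, good to about 4 mm: the middle of the surface that is visible of it).
- ctrl.landmark_of(camera, query): "centre" ([x, y, z] in mm, in the coordinates of the camera as it stood for that picture, good to about 4 mm: a listed point, or the origin of a listed thing).
The state is a dict: "clock": time; "joint_pos": joint angles; "qvel": joint speeds; "tau": joint torques, N m; "position": TCP position; "ee_rot": TCP orientation; "force": force on the tool from outside, world axes, zero at the start; "wrist_torque": the same for the moment, N m; "finger_gap": opening from 0.0 (shut) to 1.0 (fully open); "grasp_force": force on a finger pad.
Only numpy, scipy, OpenCV 4.12 (cv2) and the standard library are available. Lean on these libraries where they do the work, as an engineer would, in place of code of your own. Each camera call takes 0.05 s, during which the arm holds its last target. There are 200 camera calls.

TASK

Take the S-hook out of its stand, pass its lower tip up through the small hole in the swivelling hanger plate of the steel batch tag while the tag is still in its holder, and use the hook to draw the tag out. Then hang the S-hook by its upper arm on the level bar of the lab stand, with the tag dangling freely from it. Feel for the hole gently, never touch the tag with the gripper, and leave the bottles and the jar where they stand.

Things in the scene. Friction and masses are not known exactly. Their poses are not given: they have to be found in the camera images.
- hook_grip (a point): Centre of the grey sleeve of the loose S-hook (70 g, 5 mm round steel wire bent in its x-z plane). Sleeve: x -10 to +14, y 12 mm thick (pinch here), z +-17 mm. z up; the upper arm reaches to -x, and the wire cranks to -x below the sleeve before the lower crook, which opens to +x. At the start it stands upright in the stand's pocket, x axes alike, 76 mm above the bench, with 1 to 2 mm of play (may lean 2 or 3 degrees).
- hook_tip (a point): Top end of the S-hook's lower tip, which points up and is round, 5 mm thick: x -6, z -39.5 mm from hook_grip, axes alike. Wire centre line of the lower part, (x, z) in mm from hook_grip: (0,-17) (-26,-28) (-26,-58) (-20,-64) (-11,-64) (-6,-59) (-6,-42).
- hook_crook (a point): Middle of the inside floor of the S-hook's lower crook, where a hung thing rests: x -16, y 0, z -61.5 mm from hook_grip. Axes as hook_grip.
- hook_arm (a point): Underside of the S-hook's upper arm, where a bar lies: x -24, z +33.5 mm from hook_grip, axes alike. Wire centre line of the arm, (x, z) in mm from hook_grip: (0,31) (-5,36) (-33,36) (-38,31) (-38,15), an end that points down; 33 mm free inside.
- stand: Fixed white hook stand, origin at the underside, below hook_grip. Base 100 x 70 x 10 mm; pocket 26.6 (x, from -29.3 to -2.7) by 7 mm (y), walls 4 mm, from z 10 to 34 mm, open at the top.
- holder: Fixed tag holder, origin at its underside. A column carries a shelf 60 mm wide, top at z 130 mm, x -25 (front) to +44 mm. Lips along both sides (x -25 to +30, 17 to 30 mm off the middle, top at z 138.5) hold the tag down with 1.5 mm play; a wall at x +40 stops it. It opens only to the front, -x, where the tag slides out. In front of the shelf nothing is under the tag but the base, 12 mm high.
- holder_mouth (a point): Middle of the front edge of the holder's shelf, on its upper face (130 mm above the bench). Axes as holder.
- rivet (a point): Centre of the rivet at the batch tag's front, mid-way through its flat hanger plate, 4 mm thick, on top of the tag: a neck 24 mm wide, then a head 50 mm wide, 16 to 38.5 mm from here. A round 9.5 mm hole lies in the head's middle, 28 mm from the rivet. The plate swivels about the rivet (z up), lightly, and starts up to 24 degrees to either side of the tag's -x: its angle is not measured. Axes as the tag's.
- tag_mid (a point): Centre of the loose steel batch tag, a flat plate 84 (x) x 44 (y) x 4 mm (z), 117 g with its hanger plate; the rivet is at x -35, z +4 mm. At the start it lies level in the holder, x axes alike, its front (-x) end 20 to 30 mm out of it. It slides lightly and rises or dips 1 to 3 mm at the hole when pushed.
- rail: Fixed lab stand: an upright rod (x 0, y +75 mm, 285 mm high, 12 mm thick, on a base 120 x 100 x 12 mm) with a clamp block (+-12 mm) that carries a level bar along its own y: 10 mm thick, axis at z 235 mm, from the rod to its free round end at y -70 mm. Origin on the bench below the middle of the bar; x level, square to the bar.
- rail_mid (a point): Middle of the bar, on its axis, 235 mm above the bench: 70 mm from the free end (-y) and 75 mm from the rod (+y). Axes as rail.
- jar: Loose amber jar with red lid, 72 mm across, 110 mm high; origin at the centre of its underside. Leave it alone.
- flask: Loose white bottle with blue cap, 56 mm across, 120 mm high; origin at the centre of its underside. Leave it alone.
- dropper: Loose small amber bottle, 36 mm across, 85 mm high; origin at the centre of its underside. Leave it alone.

How it is judged (in metres and radians):
On the way, in this order (a step that is already met when the one before it is completed fails the run):
1. the hook's lower tip stands up through the hole of the tag's hanger plate while the tag is still in its holder (z of hook_tip in the frame of rivet above 0.007 m and z of hook_crook in the frame of rivet below -0.004 m and x of hook_tip in the frame of rivet between -0.037 and -0.015 m and y of hook_tip in the frame of rivet between -0.0155 and 0.0155 m and x of tag_mid in the frame of holder_mouth above -0.03 m and distance between tag_mid and holder_mouth below 0.05 m), for 0.2 s.
2. the tag has left the holder and dangles from the hook's lower crook (distance between rivet and hook_crook below 0.045 m and angle between rivet's own z axis and vertical above 1 rad and contact force between tag and holder below 0.01 N and distance between tag_mid and holder_mouth above 0.05 m), for 0.2 s.
At the end, for the whole second after the job is handed in: The S-hook bears on the rail's bar by its upper arm (arm's underside within 25 mm of the bar's axis, on its free part); the tag dangles from its crook (rivet within 45 mm of it, within 30 degrees of plumb, middle over 50 mm up), clear of the holder; hook slower than 80 mm/s, tag than 150 mm/s (distance between rivet and hook_crook below 0.045 m and angle between rivet's own z axis and vertical above 1 rad and contact force between tag and holder below 0.01 N and contact force between hook and rail above 0.2 N and contact force between tag and hook above 0.1 N and z of hook_arm in the frame of rail_mid between -0.012 and 0.025 m and x of hook_arm in the frame of rail_mid between -0.025 and 0.025 m and y of hook_arm in the frame of rail_mid between -0.065 and 0.055 m and height (world z) of tag_mid above 0.05 m and linear speed of hook below 0.08 m/s and linear speed of tag below 0.15 m/s); the robot touches nothing.
It fails at once if the hook presses on the tag with more than 12 N while the tag is still in its holder (contact force between hook and tag above 12 N and distance between tag_mid and holder_mouth below 0.045 m).
It fails at once if the gripper touches the tag (contact force between the fingers and tag above 0.5 N).
It fails at once if the jar is moved by more than 15 mm (distance of jar from where it was at the start of the episode above 0.015 m).
It fails at once if the white bottle is moved by more than 15 mm (distance of flask from where it was at the start of the episode above 0.015 m).
It fails at once if the small bottle is moved by more than 15 mm (distance of dropper from where it was at the start of the episode above 0.015 m).
It also fails if it takes over 72 s, if anything falls off the work surface, if the arm or the gripper's body presses on something with over 40 N, if the wrist force passes 120 N, or if a joint passes its speed limit or range.

## Working session

There is one attempt and no reset: what is moved stays moved. The work goes in short steps, Python scripts to look and compute and a tool call to move; the robot and the scene stay as the last step left them, time stands still between calls to the robot, and variables do not carry over. Pictures are saved under pics/ and viewed, at most 10 in all, crops included, and the job is handed in when it is done.

Besides the shell and the picture viewer there is one more tool, called after ">>>" as name(argument=value, ...), one argument or row to a line, values as JSON. play_rows: Moves the arm, as the interface text tells. Its arguments: {"type":"object","properties":{"series":{"type":"string"},"newtons":{"type":"number"}},"required":["series"]}

```bash
mkdir -p pics; ls; cat > h.py <<'E'
import numpy as np, cv2
from scipy.spatial.transform import Rotation as R
from cell import ctrl
def w(cam,p):
    c=ctrl.camera_params(cam); return np.array(c["rotation"])@np.array(p)+np.array(c["eye"])
def px(cam,P):
    c=ctrl.camera_params(cam); q=np.array(c["rotation"]).T@(np.array(P,float)-np.array(c["eye"]))
    f=192/np.tan(np.radians(c["vertical_fov"]/2)); return np.array([c["cx"]+f*q[0]/q[2],c["cy"]+f*q[1]/q[2]])
def ray(cam,u,v,z=None):
    c=ctrl.camera_params(cam); f=192/np.tan(np.radians(c["vertical_fov"]/2))
    d=np.array(c["rotation"])@np.array([(u-c["cx"])/f,(v-c["cy"])/f,1]); e=np.array(c["eye"])
    return e+d*(z-e[2])/d[2]
def lm(cam,names):
    for n in names:
        for r in ctrl.landmark_of(cam,n)[:2]:
            print(cam,n,round(r["p"],2),w(cam,r["centre"]).round(1), px(cam,w(cam,r["centre"])).round())
E
python3 - <<'E'
from h import *
for c in ["scene","top"]:
    im=ctrl.get_image(c); cv2.imwrite(f"pics/{c}0.png",im)
    p=ctrl.camera_params(c); print(c,np.array(p["eye"]).round(),np.array(p["rotation"]).round(2).tolist(),p["vertical_fov"])
    lm(c,["hook_grip","hook_tip","stand","holder","holder_mouth","rivet","tag_mid","rail","rail_mid","jar","flask","dropper"])
o=ctrl.get_obs();print(o["clock"],o["position"],o["ee_rot"],ctrl.hold_point_z)
a=cv2.imread("pics/scene0.png");b=cv2.imread("pics/top0.png")
cv2.imwrite("pics/both0.png",cv2.resize(np.vstack([a,b]),(800*512//800,768))[:,:])
E
```

```text
pics
scene [1128. -462.  605.] [-120.44, -1.39, 50.94] 55.041765177723605Traceback (most recent call last):
  File "<stdin>", line 5, in <module>
  File "h.py", line 16, in lm
    print(cam,n,round(r["p"],2),w(cam,r["centre"]).round(1), px(cam,w(cam,r["centre"])).round())
                                                             ~~^^^^^^^^^^^^^^^^^^^^^^^^
  File "h.py", line 8, in px
    f=192/np.tan(np.radians(c["vertical_fov"]/2)); return np.array([c["cx"]+f*q[0]/q[2],c["cy"]+f*q[1]/q[2]])
                                                                              ~^^^
IndexError: invalid index to scalar variable.
```

```bash
sed -i 's/np.array(c\["rotation"\])/RM(c)/g' h.py; sed -i '3a def RM(c): return R.from_euler("xyz",c["rotation"],degrees=True).as_matrix()' h.py
python3 - <<'E'
from h import *
for c in ["scene","top"]:
    im=ctrl.get_image(c); cv2.imwrite(f"pics/{c}0.png",im)
    p=ctrl.camera_params(c); print(c,np.array(p["eye"]).round(),p["rotation"],p["vertical_fov"])
    lm(c,["hook_grip","hook_tip","stand","holder","holder_mouth","rivet","tag_mid","rail","rail_mid","jar","flask","dropper"])
o=ctrl.get_obs();print(o["clock"],o["position"],o["ee_rot"],ctrl.hold_point_z)
E
```

```text
scene [1128. -462.  605.] [-120.44296863   -1.3923124    50.93684044] 55.041765177723605
scene hook_grip 0.56 [458.8  -5.8  78.2] [225. 203.]
scene hook_tip 0.74 [446.3  -5.1  35.5] [222. 214.]
scene hook_tip 0.74 [609.3 172.    0.7] [311. 229.]
scene stand 0.87 [453.7  -0.5   3.7] [226. 224.]
scene holder 0.57 [ 595.5 -215.7    4.1] [182. 291.]
scene holder_mouth 0.78 [ 561.7 -218.1  131.1] [167. 237.]
scene rivet 0.56 [ 549.6 -226.7  140.5] [160. 232.]
scene tag_mid 0.79 [ 581.7 -216.5  134. ] [173. 241.]
scene rail 0.76 [614.9 174.6   1.3] [313. 230.]
scene rail_mid 0.65 [610.  175.4 236. ] [322. 150.]
scene jar 0.75 [740.3   5.1  -1.1] [302. 286.]
scene jar 0.37 [450.2  -5.   34.6] [223. 215.]
scene flask 0.98 [ 392.4 -352.4    0.7] [ 86. 267.]
scene dropper 0.64 [ 3.68e+02  3.63e+02 -1.00e-01] [298. 175.]
top [ 365.   25. 1665.] [-172.63063191   -0.17890895  -89.41054557] 42.63529456182673
top hook_grip 0.6 [443.5  -5.7  12.5] [268. 230.]
top hook_grip 0.54 [459.    3.4  77.5] [266. 224.]
top hook_tip 0.6 [451.   -2.8  34. ] [267. 227.]
top stand 0.89 [457.   -1.4   1.3] [267. 226.]
top holder 0.61 [ 5.896e+02 -2.134e+02 -1.000e-01] [329. 188.]
top holder_mouth 0.76 [ 569.9 -217.9  126.5] [336. 188.]
top holder_mouth 0.24 [747.5   3.2  -1.5] [266. 142.]
top rivet 0.62 [ 550.6 -223.1  142.1] [339. 194.]
top tag_mid 0.75 [ 588.9 -216.8  134.9] [336. 182.]
top tag_mid 0.59 [614.3 173.8 237.3] [209. 167.]
top rail 0.59 [611.6 185.6   2.3] [212. 180.]
top rail_mid 0.73 [ 387.6 -350.5   -4. ] [370. 248.]
top rail_mid 0.69 [618.1 173.7 235.6] [209. 166.]
top jar 0.8 [747.1   2.4  -2.3] [266. 142.]
top flask 0.59 [ 388.2 -348.6   -1.5] [370. 247.]
top flask 0.44 [ 551.4 -227.   139.8] [340. 194.]
top dropper 0.4 [365.2 360.2  -3.4] [159. 252.]
1.4 [ 248.46359222 -518.60114685  231.31194223] [1.79994939e+02 1.24842162e-03 2.56013080e+01] 18.700000000000003
```

View pics/scene0.png

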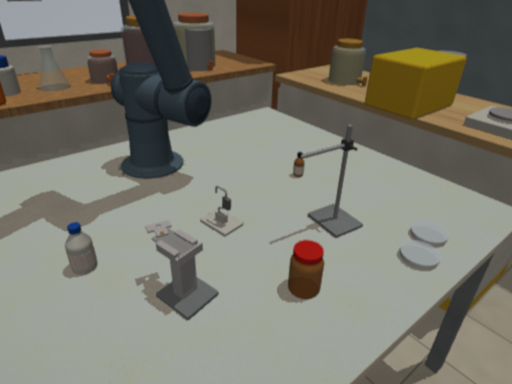

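View pics/top0.png

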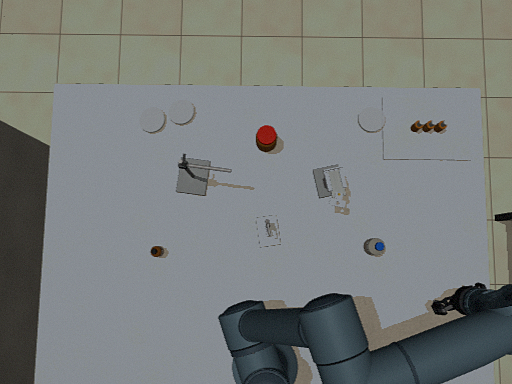

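The scene shows the hook in its stand near pixel (225,205), the holder with the tag at (180,240) and the rail bar from (305,157) to (347,143). In the top view the hook is at (268,228), the tag at (340,195) and the bar from (184,163) to (231,170).

>>> play_rows(
  series="0 0 -0.18 0 0 0 1;0 0 -0.18 0 0 0 1;0 0 -0.18 0 0 0 1;0 0 -0.18 0 0 0 1;0 0 -0.18 0 0 0 1;0 0 -0.18 0 0 0 1;0 0 -0.18 0 0 0 1;0 0 -0.18 0 0 0 1;0 0 -0.18 0 0 0 1;0 0 -0.18 0 0 0 1;0 0 -0.18 0 0 0 1;0 0 -0.18 0 0 0 1",
)

```text
clock: 2.9
position: [248.5, -518.6, 231.3]
ee_rot: [-180.0, 0.0, 149.7]
force: [-0.8, -0.9, 0.6]
finger_gap: 0.997
grasp_force: 0.0
```

>>> play_rows(
  series="0 0 -0.18 0 0 0 1;0 0 -0.18 0 0 0 1;0 0 -0.177 0 0 0 1;0 0 0 -0.025 0.043 -0.003 1;0 0 0 -0.025 0.043 -0.003 1;0 0 0 -0.025 0.043 -0.003 1;0 0 0 -0.025 0.043 -0.003 1;0 0 0 -0.025 0.043 -0.003 1;0 0 0 -0.025 0.043 -0.003 1;0 0 0 -0.025 0.043 -0.003 1;0 0 0 -0.025 0.043 -0.003 1;0 0 0 0 0 0 1",
)

```text
clock: 4.4
position: [449.0, -171.7, 255.7]
ee_rot: [-180.0, 0.1, -179.6]
force: [-0.8, -0.0, -0.2]
finger_gap: 0.996
grasp_force: 0.0
```

```bash
cat >> h.py <<'E'
def go(t,yaw=None):
    "total tool-axis turn about z (rad) and shift (m) in the present tool frame to reach TCP t"
    o=ctrl.get_obs(); M=R.from_euler("xyz",o["ee_rot"],degrees=True).as_matrix()
    d=M.T@(np.array(t)-np.array(o["position"]))/1000
    dy=None if yaw is None else -np.radians((yaw-o["ee_rot"][2]+180)%360-180)
    print("shift",d.round(4),"az",dy); return d
def st():
    o=ctrl.get_obs(); print("t",o["clock"],"pos",np.round(o["position"],1),"rpy",np.round(o["ee_rot"],2),"F",np.round(o["force"],2),"gap",round(o["finger_gap"],3),"grip",round(float(np.max(o["grasp_force"])),1))
E
python3 - <<'E'
from h import *
st(); im=ctrl.get_image("wrist"); cv2.imwrite("pics/w1.png",im)
c=ctrl.camera_params("wrist"); print(c)
lm("wrist",["hook_grip","hook_tip","hook_arm","stand","rivet","tag_mid"])
E
```

```text
t 4.4 pos [ 449.  -171.7  255.7] rpy [-1.8000e+02  5.0000e-02 -1.7956e+02] F [-0.77 -0.   -0.2 ] gap 0.996 grip 0.0
{'vertical_fov': 60.38220852491112, 'cx': 253.07120758861532, 'cy': 191.97111653182944, 'eye': array([ 377.76730557, -172.91658315,  397.57845231]), 'rotation': array([1.63699012e+02, 1.08060135e-01, 9.03430918e+01])}
wrist hook_grip 0.98 [ 4.553e+02 -3.000e-01  7.500e+01] [426. 177.]
wrist hook_tip 0.97 [450.9  -8.1  34.1] [402. 165.]
wrist hook_tip 0.65 [ 549.8 -227.2  135.9] [195. 294.]
wrist hook_arm 0.72 [435.7  -7.7 111. ] [442. 165.]
wrist stand 0.79 [454.8  -5.7   0.7] [392. 162.]
wrist rivet 0.91 [ 549.7 -225.7  133.1] [198. 292.]
wrist tag_mid 0.89 [ 579.1 -220.5  128.3] [205. 316.]
```

```bash
python3 - <<'E'
import cv2
a=cv2.imread("pics/w1.png"); A=cv2.resize(a[120:260,330:512],None,fx=3.2,fy=3.2,interpolation=2); B=cv2.resize(a[230:384,120:290],None,fx=3.2,fy=3.2,interpolation=2)
import numpy as np
H=600; W=800
c=np.zeros((492,800,3),np.uint8); A=cv2.resize(a[110:233,330:512],(400,270));
c=np.zeros((600,800,3),np.uint8); c[:,:400]=cv2.resize(a[100:280,370:490],(400,600),interpolation=2); c[:,400:]=cv2.resize(a[204:384,140:260],(400,600),interpolation=2)
cv2.imwrite("pics/w1c.png",c)
E
```

```text
(no output)
```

View pics/w1c.png

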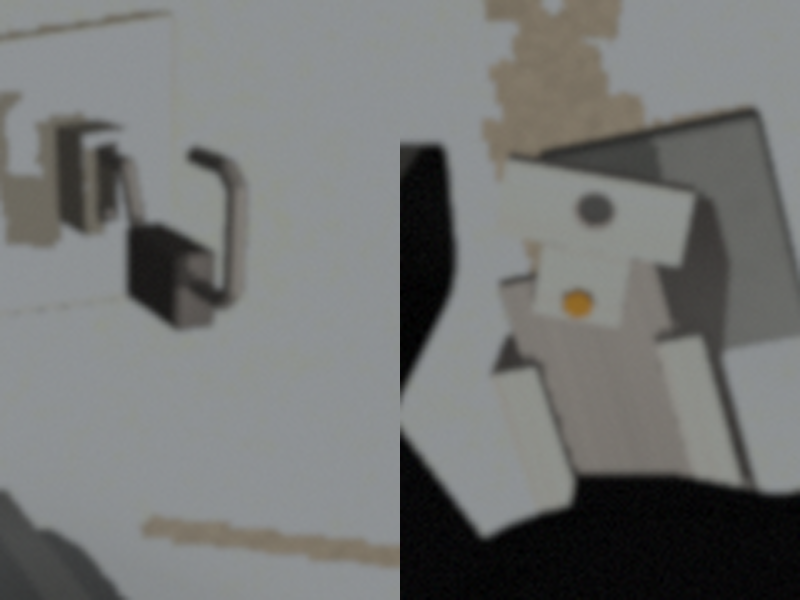

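The crop shows the hook standing in its pocket with its arm towards the top (-x), and the hole at crop (596,209), the rivet at (578,303). The plate is swivelled against the tag.

```bash
python3 - <<'E'
from h import *
A=lambda x,y,z: ray("wrist",370+x*.3,100+y*.3,z)
B=lambda x,y,z: ray("wrist",140+(x-400)*.3,204+y*.3,z)
def ang(p,q): d=q-p; return np.degrees(np.arctan2(d[1],d[0]))%90
print("stand edge",ang(A(0,38,10),A(170,12,10)),ang(A(172,10,10),A(177,180,10)))
print("hook arm line z=112:",ang(A(232,180,112),A(232,290,112)),A(232,180,112),A(232,290,112),A(205,295,107))
print("holder base",ang(B(540,155,12),B(755,108,12)),ang(B(755,108,12),B(798,290,12)))
print("lip edges",ang(B(540,368,138.5),B(575,480,138.5)),ang(B(700,337,138.5),B(745,485,138.5)))
h=B(596,209,138);r=B(578,303,139);print("hole",h,"rivet",r,"dist",np.linalg.norm(h-r),"plate ang",np.degrees(np.arctan2(*(r-h)[1::-1])))
print("lip corners",B(497,373,138.5),B(540,368,138.5),B(657,343,138.5),B(700,337,138.5))
E
```

```text
stand edge 8.630311222422748 9.880705652335172
hook arm line z=112: 9.034909534370287 [425.50598141 -12.53082496 112.        ] [455.30698336  -7.79219531 112.        ] [458.11052405 -12.03306246 107.        ]
holder base 13.389381062513849 12.026419627588497
lip edges 11.74635899394131 13.704450889546887
hole [ 520.84759379 -222.45283084  138.        ] rivet [ 548.53355879 -228.39852045  139.        ] dist 28.33485279120134 plate ang -12.120442858166017
lip corners [ 571.00011055 -251.92376014  138.5       ] [ 569.37128095 -239.98028902  138.5       ] [ 561.34570644 -207.56139554  138.5       ] [ 559.43101155 -195.78847402  138.5       ]
```

>>> play_rows(
  series="0 0 -0.05 -0.002 0.042 0.006 1;0 0 -0.05 0.0 0.042 0.006 1;0 0 -0.049 0.002 0.042 0.006 1;0 0 0 0.005 0.042 0.006 1;0 0 0 0 0 0 1",
)

```text
clock: 5.38
position: [428.4, -6.5, 230.8]
ee_rot: [180.0, -0.1, -171.2]
force: [-0.1, -0.3, -0.3]
finger_gap: 0.999
grasp_force: 0.0
```

```bash
python3 - <<'E'
from h import *
st(); im=ctrl.get_image("wrist"); cv2.imwrite("pics/w2.png",cv2.resize(im,(800,600),interpolation=2))
print(ctrl.camera_params("wrist")["eye"])
lm("wrist",["hook_grip","hook_tip","hook_arm","stand"])
E
```

```text
t 5.375 pos [428.4  -6.5 230.8] rpy [ 1.7996e+02 -9.0000e-02 -1.7119e+02] F [-0.1  -0.26 -0.28] gap 0.999 grip 0.0
[359.82761896 -17.94221824 373.34073564]
wrist hook_grip 0.95 [460.9   1.   75.3] [258. 207.]
wrist hook_tip 0.7 [455.9  -7.3  37.4] [251. 190.]
wrist hook_arm 0.71 [438.9  -8.9 110.6] [252. 194.]
wrist stand 0.57 [458.6  -7.   -2.4] [251. 183.]
```

View pics/w2.png

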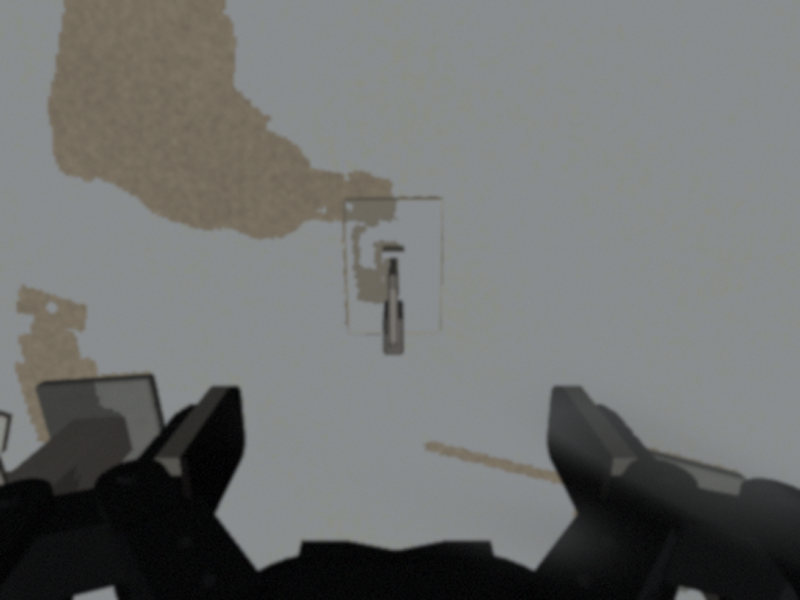

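The stand's base spans pixels (344–442, 198–333) of the enlarged view, square to the picture, with the hook's line at column 393 and its sleeve end at (393,345).

```bash
python3 - <<'E'
from h import *
f=lambda x,y,z: ray("wrist",x*.64,y*.64,z)
c=f(393,265,10);print("base c",c)
print("sleeve top x-range", f(393,303,93),f(393,352,93))
print("arm crank top", f(393,260,114.5))
print("edges ang",[np.degrees(np.arctan2(*(b-a)[1::-1])) for a,b in [(f(344,198,10),f(348,331,10)),(f(442,198,10),f(440,331,10))]])
for t in ([458,-6.5,57.3+40],):go(t,-171.2)
E
```

```text
base c [440.3489762   -9.39377105  10.        ]
sleeve top x-range [443.97528404  -8.33245541  93.        ] [473.52684465  -3.91231986  93.        ]
arm crank top [414.8716657  -12.55117274 114.5       ]
edges ang [np.float64(8.72680603196529), np.float64(9.161616605114544)]
shift [-0.0276 -0.0015  0.1342] az -0.0043503294687987715
```

```bash
python3 - <<'E'
from h import *
st(); e=ctrl.camera_params("wrist"); im=ctrl.get_image("wrist"); st(); cv2.imwrite("pics/w3.png",im); print(e["eye"],ctrl.camera_params("wrist")["eye"])
g=cv2.cvtColor(im,cv2.COLOR_BGR2GRAY)
for v in (190,205,215,222): print(v,g[v,235:272].tolist())
print("col",g[195:240,252].tolist())
lm("wrist",["hook_grip"])
E
```

```text
t 5.625 pos [430.4  -9.  231.5] rpy [-1.7997e+02  3.0000e-02 -1.7145e+02] F [ 0.57  0.34 -0.13] gap 1.001 grip 0.0
t 5.675 pos [430.4  -8.9 231.5] rpy [-1.7998e+02  3.0000e-02 -1.7145e+02] F [-0.09  0.41  0.2 ] gap 0.995 grip 0.0
[360.70721591 -19.03302232 373.57357876] [360.68188356 -18.98733544 373.54193391]
190 [113, 112, 110, 110, 108, 108, 105, 105, 105, 103, 105, 107, 106, 100, 85, 70, 67, 80, 97, 111, 113, 104, 89, 82, 91, 112, 129, 137, 138, 139, 139, 139, 139, 139, 139, 138, 140]
205 [139, 138, 139, 138, 140, 139, 138, 139, 139, 139, 139, 138, 130, 108, 77, 61, 65, 76, 95, 109, 113, 106, 95, 88, 86, 88, 100, 119, 132, 138, 138, 139, 139, 139, 139, 139, 138]
215 [138, 139, 139, 140, 139, 138, 139, 139, 138, 139, 140, 137, 131, 114, 91, 80, 81, 83, 93, 105, 111, 105, 94, 84, 84, 87, 100, 121, 134, 138, 138, 137, 139, 139, 140, 139, 138]
222 [139, 139, 137, 140, 140, 139, 139, 138, 139, 138, 139, 138, 133, 115, 93, 82, 84, 86, 84, 85, 86, 87, 87, 87, 86, 89, 104, 123, 134, 138, 139, 138, 139, 139, 138, 138, 138]
col [73, 72, 71, 72, 71, 72, 73, 74, 75, 75, 76, 76, 76, 76, 77, 76, 78, 81, 84, 84, 83, 80, 78, 77, 80, 83, 83, 86, 88, 100, 118, 134, 138, 138, 138, 138, 138, 138, 139, 139, 140, 139, 138, 138, 138]
wrist hook_grip 0.97 [457.7   0.9  78.1] [259. 205.]
```

```bash
python3 - <<'E'
from h import *
print(ray("wrist",254.7,224.5,93),ray("wrist",254.9,205,114.5),ray("wrist",254.7,215,93)); 
p=ray("wrist",254.7,224.5,93); g=p-14*np.array([np.cos(.155),np.sin(.155),0]);print(g)
go([g[0]+1.5,g[1]+.2,57.3+40],-171.2)
E
```

```text
[472.14243784  -0.9587145   93.        ] [446.46181832  -4.77855867 114.5       ] [463.03387732  -2.34761252  93.        ]
[458.31027641  -3.12003589  93.        ]
shift [-0.03    0.0015  0.1341] az -0.004191046430373552
```

>>> play_rows(
  series="0 0 0 -0.01 0.0005 0.045 1;0 0 0 -0.01 0.0005 0.045 1;0 0 0 -0.01 0.0005 0.044 1;0 0 0 0 0 0.02 1;0 0 0 0 0 0.02 1;0 0 0 0 0 0 1;0 0 0 0 0 0 1;0 0 0 0 0 0 -1;0 0 0 0 0 0 -1;0 0 0 0 0 0 -1;0 0 0 0 0 0 -1;0 0 0 0 0 0 -1",
  newtons=60,
)

```text
clock: 7.22
position: [459.4, -2.1, 57.5]
ee_rot: [-180.0, 0.0, -171.3]
force: [-1.3, 0.0, 1.9]
finger_gap: 0.132
grasp_force: 59.3
```

>>> play_rows(
  series="0 0 0 0 0 0 -1;0 0 0 0 0 0 -1;0 0 0 0 0 0 -1;0 0 0 0 0 0 -1",
)

```text
clock: 7.72
position: [459.4, -2.0, 57.4]
ee_rot: [-180.0, 0.0, -171.3]
force: [0.6, -2.1, 3.4]
finger_gap: 0.134
grasp_force: 59.3
```

>>> play_rows(
  series="0 0 0 0 0 -0.02 -1;0 0 0 0 0 -0.03 -1;0 0 0 0 0 -0.05 -1;0 0 0 0 0 -0.05 -1;0 0 0 0 0 -0.05 -1;0 0 0 0 0 0 -1;0 0 0 0 0 0 -1",
)

```text
clock: 8.6
position: [459.0, -1.6, 256.4]
ee_rot: [180.0, -0.0, -171.3]
force: [-1.0, -0.2, -1.2]
finger_gap: 0.135
grasp_force: 59.0
```

>>> play_rows(
  series="0 0 0.076 0 0 0 -1;0 0 0.076 0 0 0 -1;0 0 0 -0.021 -0.0355 0 -1;0 0 0 -0.021 -0.0355 0 -1;0 0 0 -0.021 -0.0355 0 -1;0 0 0 -0.021 -0.0355 0 -1;0 0 0 -0.021 -0.0355 0 -1;0 0 0 -0.021 -0.0355 0 -1;0 0 0 0 0 0 -1;0 0 0 0 0 0 -1;0 0 0 0 0 0 -1;0 0 0 0 0 0 -1",
)

```text
clock: 10.1
position: [584.8, -214.0, 257.5]
ee_rot: [180.0, -0.0, -180.0]
force: [-0.5, -0.1, -0.4]
finger_gap: 0.132
grasp_force: 59.0
```

```bash
python3 - <<'E'
from h import *
st(); e=ctrl.camera_params("wrist"); im=ctrl.get_image("wrist"); print(e["eye"],ctrl.camera_params("wrist")["eye"]); cv2.imwrite("pics/w4s.png",im); cv2.imwrite("pics/w4.png",cv2.resize(im,(800,600),interpolation=2))
lm("wrist",["rivet","tag_mid","holder_mouth","hook_tip","hook_grip","hook_arm"])
E
```

```text
t 10.1 pos [ 584.8 -214.   257.5] rpy [ 180.     -0.   -179.98] F [-0.45 -0.14 -0.37] gap 0.132 grip 59.0
[ 514.39130412 -213.47895272  399.67307013] [ 514.46815053 -213.61123958  399.76293596]
wrist rivet 0.65 [ 550.6 -224.7  137.1] [240. 143.]
wrist tag_mid 0.6 [ 581.9 -214.6  131. ] [253. 179.]
wrist hook_tip 0.64 [ 578.  -214.5  236.7] [253. 220.]
wrist hook_grip 0.61 [ 582.1 -214.1  131.7] [254. 179.]
wrist hook_grip 0.6 [ 586.4 -211.7  273.3] [259. 270.]
wrist hook_arm 0.79 [ 560.7 -213.7  310.9] [255. 257.]
```

View pics/w4.png

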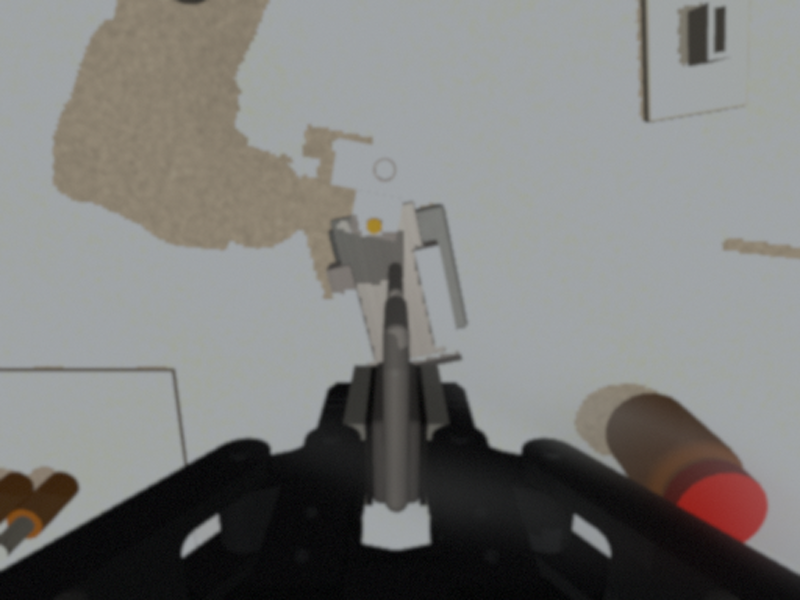

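The hole shows at (384,170) and the rivet at (375,226) of the enlarged view. The hook stands straight in the grip along column 396, its lower part over the tag.

```bash
python3 - <<'E'
from h import *
f=lambda x,y,z: ray("wrist",x*.64,y*.64,z)
h=f(384.5,169.5,138);r=f(374.5,226,139.5);print("hole",h,"rivet",r,"d",np.linalg.norm((h-r)[:2]),"ang",np.degrees(np.arctan2(*(r-h)[1::-1])))
im=cv2.imread("pics/w4s.png").astype(int)
b=im[135:152,230:250]; m=(b[:,:,2]-b[:,:,0])>60; v,u=np.nonzero(m); print("rivet px",u.mean()+230,v.mean()+135,len(u))
g=cv2.cvtColor(im.astype(np.uint8),cv2.COLOR_BGR2GRAY)[98:119,236:257].astype(int); k=np.clip(np.median(g)-g,0,None); k[k<6]=0
v,u=np.indices(k.shape); print("ring px",(k*u).sum()/k.sum()+236,(k*v).sum()/k.sum()+98)
# expected pixel of hook arm points to check y and pitch
o=ctrl.get_obs();P=np.array(o["position"])
for n,q in {"tip":(-6,-39.5),"armtop0":(-5,38.5),"arm-33":(-33,38.5),"crank(-26,-28)":(-26,-28)}.items():
    G=P+[-1.5,0,18.7]; print(n,px("wrist",G+[q[0],0,q[1]])/.64)
E
```

```text
hole [ 524.31855116 -220.00194172  138.        ] rivet [ 551.90733373 -225.18058059  139.5       ] d 28.070611397777572 ang -10.63117499305605
rivet px 239.06060606060606 144.15151515151516 66
ring px 245.85798045602607 108.90488599348534
tip [394.33395496 343.46871354]
armtop0 [392.95282035 494.60884761]
arm-33 [392.72112874 360.02701074]
crank(-26,-28) [394.15789015 295.76048713]
```

```bash
python3 - <<'E'
from h import *
P=np.array(ctrl.get_obs()["position"])
for q in [(2.5,31),(-3,38),(-35,38),(-40.5,31),(-40.5,12.5),(-38,12.5),(-28.5,-28),(-28.5,-58),(-22,-66),(14,17),(-10,17)]:
    print(q,px("wrist",P+[-1.3+q[0],0,18.6+q[1]]).round(1))
im=cv2.imread("pics/w4s.png"); g=cv2.cvtColor(im,cv2.COLOR_BGR2GRAY)
for v in range(160,332,1): print(v,int(g[v,252:255].mean()),end="; ")
cv2.imwrite("pics/w4z.png",cv2.resize(im[150:340,190:316],None,fx=3.15,fy=3.15,interpolation=2))
E
```

```text
(2.5, 31) [251.7 321.7]
(-3, 38) [251.5 321.4]
(-35, 38) [251.3 223.6]
(-40.5, 31) [251.5 197.2]
(-40.5, 12.5) [251.8 181.4]
(-38, 12.5) [251.8 188.4]
(-28.5, -28) [252.3 184.6]
(-28.5, -58) [252.5 170.7]
(-22, -66) [252.5 178.5]
(14, 17) [251.9 323.1]
(-10, 17) [251.8 266.6]
160 97; 161 98; 162 98; 163 97; 164 98; 165 98; 166 94; 167 87; 168 71; 169 58; 170 53; 171 52; 172 51; 173 52; 174 52; 175 52; 176 51; 177 52; 178 53; 179 51; 180 52; 181 53; 182 53; 183 57; 184 67; 185 83; 186 95; 187 99; 188 92; 189 78; 190 62; 191 55; 192 54; 193 54; 194 54; 195 54; 196 55; 197 54; 198 55; 199 55; 200 54; 201 55; 202 55; 203 55; 204 56; 205 56; 206 59; 207 69; 208 81; 209 92; 210 101; 211 106; 212 109; 213 107; 214 102; 215 98; 216 94; 217 91; 218 91; 219 89; 220 89; 221 88; 222 86; 223 85; 224 84; 225 84; 226 83; 227 83; 228 83; 229 83; 230 84; 231 83; 232 83; 233 83; 234 83; 235 85; 236 89; 237 92; 238 94; 239 95; 240 94; 241 91; 242 91; 243 90; 244 90; 245 90; 246 90; 247 90; 248 90; 249 90; 250 90; 251 90; 252 90; 253 89; 254 89; 255 90; 256 90; 257 89; 258 90; 259 90; 260 89; 261 89; 262 89; 263 89; 264 89; 265 89; 266 89; 267 89; 268 90; 269 90; 270 89; 271 89; 272 89; 273 89; 274 89; 275 89; 276 89; 277 89; 278 89; 279 89; 280 89; 281 89; 282 89; 283 88; 284 88; 285 88; 286 88; 287 88; 288 88; 289 87; 290 87; 291 87; 292 87; 293 87; 294 87; 295 87; 296 86; 297 87; 298 87; 299 86; 300 87; 301 86; 302 87; 303 86; 304 87; 305 86; 306 87; 307 86; 308 86; 309 87; 310 86; 311 87; 312 86; 313 87; 314 86; 315 87; 316 88; 317 87; 318 87; 319 88; 320 88; 321 88; 322 87; 323 87; 324 83; 325 80; 326 86; 327 110; 328 137; 329 154; 330 159; 331 160;
```

View pics/w4z.png

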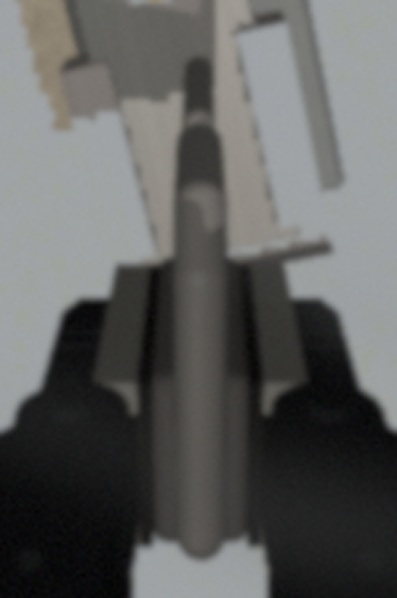

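```bash
python3 - <<'E'
from h import *
from scipy.optimize import least_squares
P=np.array(ctrl.get_obs()["position"])
F=[((-28.5,-59),168.5),((-40.5,12.5),189.5),((-40.5,31),208),((-35,38.3),236),((1.5,32.5),326)]
def pr(p,q):
    c,s=np.cos(p[2]),np.sin(p[2]); x,z=q; return np.array([p[0]+c*x+s*z,0,p[1]-s*x+c*z])
def res(p): return [px("wrist",P+pr(p,q))[1]-r for q,r in F]+[(p[1]-18.6)/1.0*2]
s=least_squares(res,[-1.3,18.6,0]); print(s.x,np.degrees(s.x[2]),s.fun.round(1))
print("tip rel TCP",pr(s.x,(-6,-39.5)),"crook",pr(s.x,(-16,-61.5)),"bar pt",pr(s.x,(-22,33.5)),"low",pr(s.x,(-20,-66)))
E
```

```text
[ 0.12974486 17.93918581  0.04538946] 2.600624431706141 [ 0.  -1.5 -0.3 -0.1  2.  -1.3]
tip rel TCP [ -7.65634367   0.         -21.24788891] crook [-18.64426968   0.         -42.77149182] bar pt [-20.32757198   0.          52.40290859] low [-22.84433242   0.         -47.08536165]
```

>>> play_rows(
  series="0 0 0 0.047 -0.003 0 -1;0 0 0 0.047 -0.003 0 -1;0 0 0 0 0 0.05 -1;0 -0.045 0 0 0 0 -1;0 0 0 0 0 0 -1;0 0 0 0 0 0 -1;0 0 0 0 0 0 -1",
)

```text
clock: 11.32
position: [492.0, -221.2, 208.0]
ee_rot: [-180.0, 2.6, 180.0]
force: [0.9, -0.4, 0.5]
finger_gap: 0.127
grasp_force: 59.0
```

```bash
python3 - <<'E'
from h import *
st(); go([491,-220.4,150])
E
```

```text
t 11.325 pos [ 492.  -221.2  208. ] rpy [-179.96    2.63  179.97] F [ 0.93 -0.39  0.51] gap 0.127 grip 59.0
shift [0.0036 0.0008 0.0579] az None
```

>>> play_rows(
  series="0 0 0 0.0018 0.0004 0.029 -1;0 0 0 0.0018 0.0004 0.029 -1;0 0 0 0 0 0 -1;0 0 0 0 0 0 -1;0 0 0 0 0 0 -1",
)

```text
clock: 11.95
position: [491.3, -220.8, 150.8]
ee_rot: [-179.9, 2.7, 180.0]
force: [-0.4, 0.7, -0.5]
finger_gap: 0.128
grasp_force: 59.0
```

```bash
python3 - <<'E'
from h import *
st(); e=ctrl.camera_params("wrist"); im=ctrl.get_image("wrist"); go([531.3,-220.4,150]); cv2.imwrite("pics/w5s.png",im)
for n,q in {"hole":(524.6,-220.1,138),"rivet":(552,-225.2,139.5)}.items(): print(n,px("wrist",q))
cv2.imwrite("pics/s5.png",cv2.resize(ctrl.get_image("scene")[180:300,90:250],(800,600),interpolation=2))
E
```

```text
t 11.95 pos [ 491.3 -220.8  150.8] rpy [-179.91    2.72  179.96] F [-0.43  0.69 -0.5 ] gap 0.128 grip 59.0
shift [-0.04    0.0003  0.0026] az None
hole [253.50684952 293.79362483]
rivet [244.46691463 336.39263311]
```

View pics/s5.png

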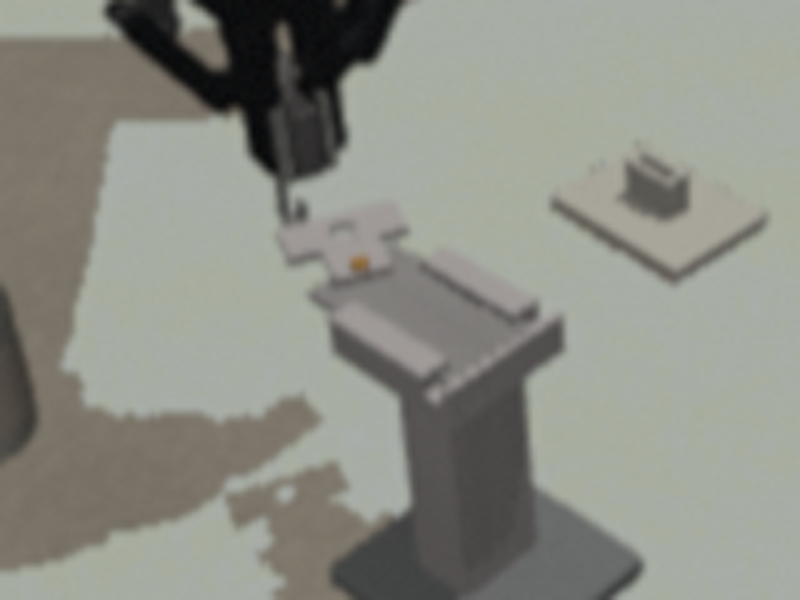

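The view shows the hook just in front of the plate, its tip at (300,205), the hole at (342,230), the fingers well above the plate.

>>> play_rows(
  series="0 0 0 -0.01 0 0.0007 -1;0 0 0 -0.01 0 0.0006 -1;0 0 0 -0.01 0 0.0006 -1;0 0 0 -0.01 0.0003 0.0006 -1;0 0 0 0 0 0 -1;0 0 0 0 0 0 -1;0 0 0 0 0 0 -1",
)

```text
clock: 12.92
position: [529.9, -219.8, 148.5]
ee_rot: [180.0, 2.6, 179.9]
force: [0.0, 0.1, -0.6]
finger_gap: 0.134
grasp_force: 59.0
```

```bash
python3 - <<'E'
from h import *
st(); im=ctrl.get_image("wrist");cv2.imwrite("pics/w6s.png",im); go([531.3,-220.4,150])
cv2.imwrite("pics/s6s.png",ctrl.get_image("scene"))
st()
for i in range(8): ctrl.get_image("wrist"); print(np.round(ctrl.get_obs()["force"],2))
E
```

```text
t 12.925 pos [ 529.9 -219.8  148.5] rpy [180.     2.56 179.94] F [ 0.    0.05 -0.6 ] gap 0.134 grip 59.0
shift [-0.0015 -0.0006 -0.0014] az None
t 13.025 pos [ 529.9 -219.8  148.5] rpy [-180.      2.57  179.94] F [ 0.14  0.08 -0.51] gap 0.127 grip 59.0
[-0.55 -0.78 -0.57]
[ 0.02  0.15 -1.36]
[ 0.05  0.22 -1.2 ]
[-0.66 -0.04  0.17]
[-0.11  0.73 -1.51]
[-0.29  0.84 -0.97]
[-0.63  0.08 -0.45]
[ 0.19  0.06 -0.41]
```

>>> play_rows(
  series="0 0 0 -0.0015 -0.0006 0 -1;0 0 0 -0.0001 0 -0.002 -1;0 0 0 -0.0001 0 -0.002 -1;0 0 0 0 0 -0.001 -1;0 0 0 0 0 0 -1;0 0 0 0 0 0 -1",
)

```text
clock: 14.18
position: [531.7, -220.4, 153.6]
ee_rot: [-180.0, 2.6, 180.0]
force: [0.4, -0.6, -0.4]
finger_gap: 0.129
grasp_force: 59.0
```

>>> play_rows(
  series="0 0 0 -0.0001 0 -0.001 -1;0 0 0 0 0 -0.001 -1;0 0 0 0 0 0 -1;0 0 0 0 0 0 -1",
)

```text
clock: 14.68
position: [531.7, -220.4, 155.6]
ee_rot: [-180.0, 2.6, 180.0]
force: [0.7, 0.1, -0.8]
finger_gap: 0.129
grasp_force: 59.0
```

>>> play_rows(
  series="0 0 0 0 0 -0.001 -1;0 0 0 0 0 0 -1;0 0 0 0 0 0 -1",
)

```text
clock: 15.05
position: [531.7, -220.4, 156.6]
ee_rot: [-180.0, 2.6, 180.0]
force: [-0.4, 0.2, -0.8]
finger_gap: 0.127
grasp_force: 59.0
```

>>> play_rows(
  series="0 0 0 0 0 -0.001 -1;0 0 0 0 0 0 -1;0 0 0 0 0 0 -1",
)

```text
clock: 15.42
position: [531.6, -220.4, 157.6]
ee_rot: [-180.0, 2.6, 180.0]
force: [0.4, -0.0, -0.8]
finger_gap: 0.126
grasp_force: 59.0
```

>>> play_rows(
  series="0 0 0 -0.0001 0 -0.001 -1;0 0 0 0 0 0 -1;0 0 0 0 0 0 -1",
)

```text
clock: 15.8
position: [531.7, -220.4, 158.6]
ee_rot: [-180.0, 2.6, 180.0]
force: [0.0, 0.0, -0.7]
finger_gap: 0.134
grasp_force: 59.0
```

>>> play_rows(
  series="0 0 0 0 0 -0.001 -1;0 0 0 0 0 0 -1;0 0 0 0 0 0 -1",
)

```text
clock: 16.18
position: [531.7, -220.4, 159.6]
ee_rot: [-180.0, 2.6, 180.0]
force: [-0.6, 0.4, -0.7]
finger_gap: 0.13
grasp_force: 59.0
```

```bash
python3 - <<'E'
from h import *
F=[]
for i in range(6): im=ctrl.get_image("wrist"); F.append(ctrl.get_obs()["force"])
print(np.mean(F,0)); st(); cv2.imwrite("pics/w7s.png",im); s=ctrl.get_image("scene")
o=np.zeros((600,800,3),np.uint8); o[:,:400]=cv2.resize(im[234:384,200:300],(400,600),interpolation=2); o[:,400:]=cv2.resize(s[190:265,135:185],(400,600),interpolation=2)
cv2.imwrite("pics/c7.png",o)
E
```

```text
[-0.28956845  0.04828987 -0.55297943]
t 16.475 pos [ 531.6 -220.4  159.6] rpy [-180.      2.57  179.95] F [-0.44  0.52 -0.83] gap 0.131 grip 59.0
```

View pics/c7.png

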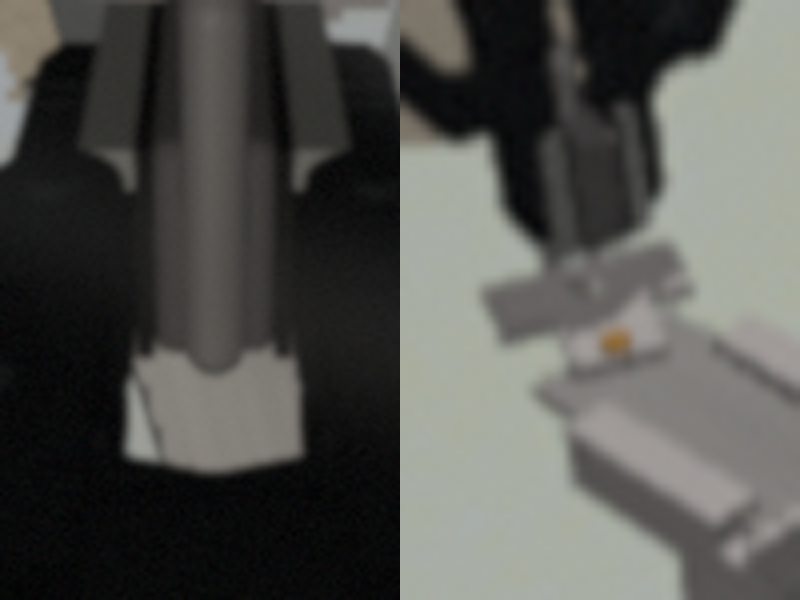

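The right half shows the hook's tip at (585,285) in the hole of the plate, with the rivet at (617,342), and no force is felt, so it is passing through.

>>> play_rows(
  series="0 0 0 -0.0001 0 -0.0015 -1;0 0 0 -0.0001 0 -0.0015 -1;0 0 0 0 0 0 -1;0 0 0 0 0 0 -1",
)

```text
clock: 17.02
position: [531.7, -220.4, 162.6]
ee_rot: [-180.0, 2.6, 180.0]
force: [0.9, 0.2, -1.4]
finger_gap: 0.131
grasp_force: 59.0
```

>>> play_rows(
  series="0 0 0 -0.0001 0 -0.0015 -1;0 0 0 -0.0001 0 -0.0015 -1;0 0 0 0 0 0 -1;0 0 0 0 0 0 -1",
)

```text
clock: 17.52
position: [531.8, -220.4, 165.6]
ee_rot: [-180.0, 2.6, 180.0]
force: [-0.1, -0.4, 0.5]
finger_gap: 0.13
grasp_force: 59.0
```

>>> play_rows(
  series="0 0 0 -0.0001 0 -0.0015 -1;0 0 0 -0.0001 0 -0.0015 -1;0 0 0 0 0 0 -1;0 0 0 0 0 0 -1",
)

```text
clock: 18.02
position: [531.8, -220.4, 168.6]
ee_rot: [-180.0, 2.6, 180.0]
force: [-0.4, -0.4, -1.1]
finger_gap: 0.128
grasp_force: 59.0
```

```bash
python3 - <<'E'
from h import *
F=[]
for i in range(5): s=ctrl.get_image("scene"); F.append(ctrl.get_obs()["force"])
print(np.mean(F,0)); st(); cv2.imwrite("pics/c8.png",cv2.resize(s[175:265,120:195],(600,720),interpolation=2)[:600])
lm("scene",["hook_tip","rivet","tag_mid"])
E
```

```text
[-0.02899002 -0.27261278 -0.50022788]
t 18.275 pos [ 531.8 -220.4  168.5] rpy [-180.      2.57  179.95] F [ 1.01 -0.36 -0.1 ] gap 0.131 grip 59.0
scene hook_tip 0.5 [ 523.2 -219.9  145.3] [157. 223.]
scene rivet 0.86 [ 549.4 -225.   140.3] [161. 232.]
scene tag_mid 0.97 [ 583.6 -216.5  135. ] [173. 241.]
```

View pics/c8.png

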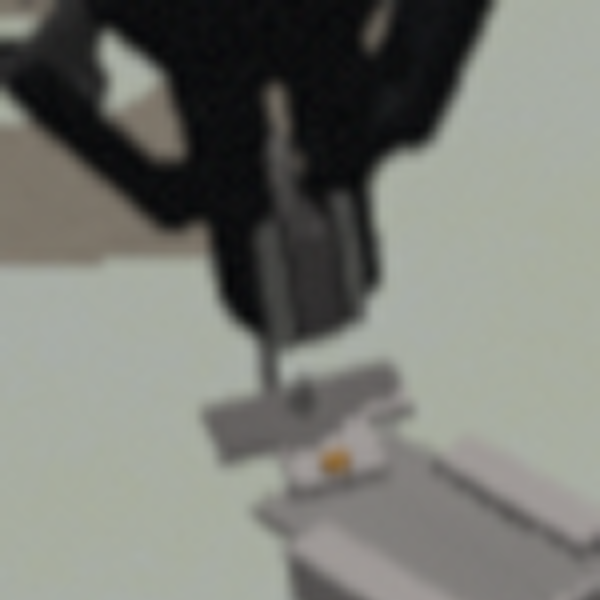

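The tip now stands clearly through the hole at (303,395), above the plate, with no contact force. Next I swing the plate in line with the tag.

>>> play_rows(
  series="0 0 0 0 -0.002 -0.001 -1;0 0 0 0 -0.002 0 -1;0 0 0 0 -0.002 0 -1;0 0 0 0 -0.002 0 -1;0 0 0 0 -0.002 0 -1;0 0 0 0 -0.001 0 -1;0 0 0 0 0 0 -1;0 0 0 0 0 0 -1",
)

```text
clock: 19.42
position: [531.7, -231.4, 169.6]
ee_rot: [-180.0, 2.6, 180.0]
force: [0.8, -0.3, -0.7]
finger_gap: 0.133
grasp_force: 59.0
```

>>> play_rows(
  series="0 0 0 0.002 -0.0005 0 -1;0 0 0 0.002 -0.0005 0 -1;0 0 0 0.002 -0.0005 0 -1;0 0 0 0.002 -0.0005 0 -1;0 0 0 0 0 0 -1;0 0 0 0 0 0 -1",
)

```text
clock: 20.18
position: [523.6, -233.4, 169.2]
ee_rot: [-180.0, 2.6, 179.9]
force: [-1.3, 0.5, -0.2]
finger_gap: 0.126
grasp_force: 59.0
```

```bash
python3 - <<'E'
from h import *
F=[]
for i in range(4): s=ctrl.get_image("scene"); F.append(ctrl.get_obs()["force"])
print(np.mean(F,0)); st(); cv2.imwrite("pics/s9.png",s)
lm("scene",["hook_tip","rivet","tag_mid","holder_mouth"])
E
```

```text
[-0.24209628  0.05076736 -0.82875016]
t 20.375 pos [ 523.8 -233.4  169.2] rpy [-180.      2.57  179.96] F [-0.95 -0.19  0.02] gap 0.131 grip 59.0
scene hook_tip 0.62 [ 512.4 -232.4  147. ] [149. 222.]
scene rivet 0.8 [ 545.7 -228.4  142.2] [159. 231.]
scene tag_mid 0.77 [ 576.1 -216.4  132.5] [171. 240.]
scene holder_mouth 0.62 [ 563.3 -222.   133. ] [166. 238.]
scene holder_mouth 0.58 [ 543.3 -229.1  139.2] [158. 232.]
```

>>> play_rows(
  series="0 0 0 0.003 -0.0007 -0.0003 -1;0 0 0 0.003 -0.0007 -0.0003 -1;0 0 0 0.003 -0.0007 -0.0003 -1;0 0 0 0.003 -0.0007 -0.0003 -1;0 0 0 0.003 -0.0007 -0.0003 -1;0 0 0 0.003 -0.0007 -0.0003 -1;0 0 0 0.003 -0.0007 -0.0003 -1;0 0 0 0.003 -0.0007 -0.0003 -1;0 0 0 0 0 0 -1;0 0 0 0 0 0 -1",
)

```text
clock: 21.82
position: [499.6, -239.0, 170.5]
ee_rot: [-180.0, 2.6, 180.0]
force: [-0.2, -0.5, -0.7]
finger_gap: 0.133
grasp_force: 59.1
```

>>> play_rows(
  series="0 0 0 0 0 -0.001 -1;0 0 0 0 0 -0.001 -1;0 0 0 0 0 0 -1;0 0 0 0 0 0 -1",
)

```text
clock: 22.32
position: [499.6, -239.0, 172.6]
ee_rot: [-180.0, 2.6, 180.0]
force: [0.9, -0.2, -0.8]
finger_gap: 0.13
grasp_force: 59.1
```

```bash
python3 - <<'E'
from h import *
F=[]
for i in range(4): s=ctrl.get_image("scene"); F.append(ctrl.get_obs()["force"])
print(np.mean(F,0)); st(); cv2.imwrite("pics/s10.png",s)
lm("scene",["hook_tip","rivet","tag_mid"])
E
```

```text
[ 0.19698179 -0.37823246 -0.91271081]
t 22.525 pos [ 499.6 -239.   172.6] rpy [-179.99    2.58  179.96] F [ 0.39  0.21 -1.14] gap 0.127 grip 59.1
scene hook_tip 0.68 [ 493.1 -239.3  151.7] [142. 217.]
scene rivet 0.86 [ 520.2 -236.   138.1] [150. 228.]
scene tag_mid 0.62 [ 551.8 -223.4  130.6] [163. 236.]
```

>>> play_rows(
  series="0 0 0 0.003 -0.0007 -0.0003 -1;0 0 0 0.003 -0.0007 -0.0003 -1;0 0 0 0.003 -0.0007 -0.0003 -1;0 0 0 0.003 -0.0007 -0.0003 -1;0 0 0 0.003 -0.0007 -0.0002 -1;0 0 0 0.003 -0.0007 -0.0002 -1;0 0 0 0.003 -0.0007 -0.0002 -1;0 0 0 0.003 -0.0007 -0.0002 -1;0 0 0 0 0 0 -1;0 0 0 0 0 0 -1",
)

```text
clock: 23.92
position: [475.5, -244.5, 173.5]
ee_rot: [-180.0, 2.6, 180.0]
force: [0.2, 0.3, -1.2]
finger_gap: 0.135
grasp_force: 59.1
```

```bash
python3 - <<'E'
from h import *
F=[]
for i in range(4): s=ctrl.get_image("scene"); F.append(ctrl.get_obs()["force"])
print(np.mean(F,0)); st(); cv2.imwrite("pics/s11.png",s)
lm("scene",["hook_tip","rivet","tag_mid"])
E
```

```text
[ 0.14320415  0.04046547 -0.84337049]
t 24.125 pos [ 475.6 -244.6  173.5] rpy [-179.99    2.58  179.96] F [ 0.43 -0.21 -0.86] gap 0.133 grip 59.1
scene hook_tip 0.52 [ 466.9 -243.2  151.2] [135. 212.]
scene rivet 0.56 [ 496.6 -238.7  139.9] [143. 222.]
scene tag_mid 0.95 [ 527.4 -230.2  132.9] [154. 230.]
```

>>> play_rows(
  series="0 0 0 0.002 -0.0005 -0.0005 -1;0 0 0 0.002 -0.0005 -0.0005 -1;0 0 0 0.002 -0.0005 -0.0005 -1;0 0 0 0.002 -0.0005 -0.0005 -1;0 0 0 0.003 -0.0007 -0.001 -1;0 0 0 0.003 -0.0007 -0.001 -1;0 0 0 0.004 -0.001 -0.001 -1;0 0 0 0.004 -0.001 -0.001 -1;0 0 0 0.004 -0.001 -0.001 -1;0 0 0 0.004 -0.001 -0.001 -1;0 0 0 0 0 0 -1;0 0 0 0 0 0 -1",
)

```text
clock: 25.78
position: [445.5, -252.1, 180.3]
ee_rot: [-180.0, 2.6, 180.0]
force: [0.8, -0.8, -1.9]
finger_gap: 0.132
grasp_force: 58.8
```

```bash
python3 - <<'E'
from h import *
F=[]
for i in range(4): s=ctrl.get_image("scene"); F.append(ctrl.get_obs()["force"])
print(np.mean(F,0)); st(); cv2.imwrite("pics/c12.png",cv2.resize(s[150:300,70:220],(600,600),interpolation=2))
lm("scene",["hook_tip","rivet","tag_mid"])
E
```

```text
[-0.08274138  0.28888311 -2.41297566]
t 25.975 pos [ 445.  -251.9  180. ] rpy [180.     2.55 179.96] F [ 0.16  0.48 -2.39] gap 0.129 grip 58.8
scene hook_tip 0.63 [ 435.4 -251.7  155.9] [125. 205.]
scene rivet 0.95 [ 412.8 -253.8  113.5] [123. 217.]
scene tag_mid 0.66 [367.  362.7  -2.6] [298. 176.]
```

View pics/c12.png

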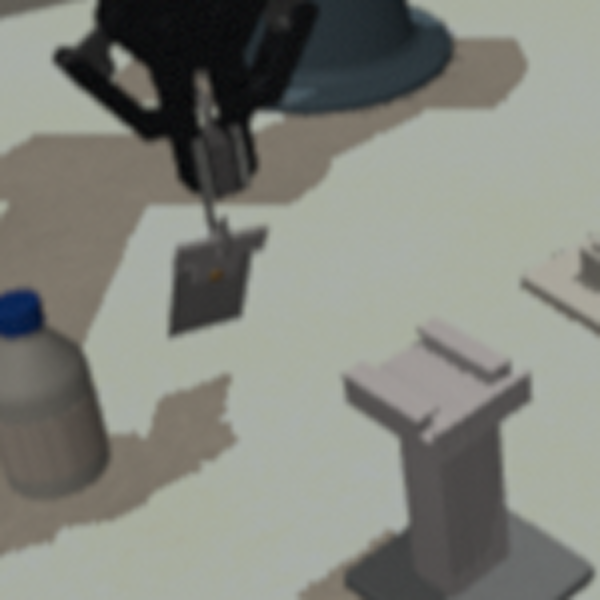

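The crop shows the tag dangling from the hook's crook at (215,270), clear of the holder, and the fingers well above it. All 10 views are used, so I go on by numbers.

>>> play_rows(
  series="0 0 0 0 0 -0.01 -1;0 0 0 0 0 -0.02 -1;0 0 0 0 0 -0.025 -1;0 0 0 0 0 -0.025 -1;0 0 0 0 0 -0.025 -1;0 0 0 0 0 -0.02 -1;0 0 0 0 0 -0.015 -1;0 0 0 0 0 0 -1",
)

```text
clock: 27.12
position: [439.5, -252.5, 321.8]
ee_rot: [-179.9, 2.7, 180.0]
force: [-0.7, 0.4, -1.8]
finger_gap: 0.13
grasp_force: 58.9
```

>>> play_rows(
  series="0 0 0 -0.005 0.008 0 -1;0 0 0 -0.012 0.019 0 -1;0 0 0 -0.018 0.03 0 -1;0 0 0 -0.02 0.034 0 -1;0 0 0 -0.022 0.036 0 -1;0 0 0 -0.022 0.036 0 -1;0 0 0 -0.022 0.036 0 -1;0 0 0 -0.022 0.036 0 -1;0 0 0 -0.018 0.03 0 -1;0 0 0 -0.012 0.019 0 -1;0 0 0 -0.008 0.012 0 -1;0 0 0 -0.004 0.006 0 -1",
)

```text
clock: 28.62
position: [623.8, 50.7, 327.5]
ee_rot: [-180.0, 2.5, 180.0]
force: [-0.6, 0.2, -1.9]
finger_gap: 0.131
grasp_force: 58.9
```

>>> play_rows(
  series="0 0 0 0 0 0 -1;0 0 0 0 0 0 -1;0 0 0 0 0 0 -1",
)

```text
clock: 29.0
position: [623.8, 49.2, 328.6]
ee_rot: [-180.0, 2.6, 179.9]
force: [0.1, -0.5, -1.7]
finger_gap: 0.133
grasp_force: 58.9
```

```bash
python3 - <<'E'
from h import *
st(); im=ctrl.get_image("wrist"); cv2.imwrite("pics/w13.png",im)
c=ctrl.camera_params("wrist"); print(c["eye"],c["rotation"])
lm("wrist",["rail_mid","rail","hook_arm","rivet"])
P=np.array([612,175,235.]); 
for y in (-70,0,63): print(y,px("wrist",P+[np.sin(np.radians(8))*y,np.cos(np.radians(8))*y,0]))
g=cv2.cvtColor(im,cv2.COLOR_BGR2GRAY)
for u in (310,340,370,400,430,460): 
    d=np.diff(cv2.GaussianBlur(g,(1,5),0)[:,u].astype(int)); i=np.argsort(-abs(d))[:6]; print(u,sorted([(int(k),int(d[k])) for k in i]))
E
```

```text
t 29.0 pos [623.8  49.2 328.6] rpy [-179.99    2.6   179.9 ] F [ 0.11 -0.48 -1.71] gap 0.133 grip 58.9
[546.98069264  50.00862774 467.2739151 ] [1.61112220e+02 8.03041114e-02 8.99349226e+01]
wrist rail_mid 0.56 [614.  178.5 230.8] [426. 174.]
wrist rail_mid 0.25 [748.    1.   -6.1] [222. 216.]
wrist hook_arm 0.83 [599.7  49.9 378.7] [252. 262.]
wrist rivet 0.96 [606.6  46.  256.7] [247. 174.]
wrist rivet 0.21 [746.9   3.3  -4.7] [223. 216.]
-70 [330.47608498 160.27549384]
0 [424.62752972 173.31592068]
63 [507.34473914 184.77265106]
310 [(276, -18), (277, -22), (278, -22), (279, -20), (280, -17), (281, -12)]
340 [(157, -20), (158, -19), (279, -19), (280, -29), (281, -33), (282, -26)]
370 [(287, -23), (329, 27), (330, 26), (341, -24), (342, -26), (343, -21)]
400 [(133, -19), (141, 20), (142, 20), (303, -21), (304, -23), (305, -20)]
430 [(154, 27), (155, 28), (156, 22), (320, -20), (321, -24), (322, -20)]
460 [(153, -20), (154, -27), (155, -27), (167, 28), (168, 28), (338, -23)]
```

```bash
python3 - <<'E'
import cv2
g=cv2.cvtColor(cv2.imread("pics/w13.png"),cv2.COLOR_BGR2GRAY)
for u in (325,332,340,350,365,380,395,410,440,460): print(u,g[130:206:2,u].tolist())
print("row",g[162,316:350].tolist())
E
```

```text
325 [167, 168, 167, 167, 167, 167, 167, 167, 166, 167, 168, 167, 168, 166, 167, 167, 167, 167, 167, 167, 167, 167, 167, 167, 166, 167, 167, 167, 168, 167, 167, 167, 167, 166, 165, 167, 166, 166]
332 [168, 167, 167, 167, 168, 167, 166, 168, 167, 167, 167, 167, 168, 168, 166, 163, 150, 134, 134, 149, 163, 167, 168, 167, 167, 166, 167, 166, 168, 168, 168, 167, 167, 167, 167, 168, 167, 168]
340 [167, 167, 168, 168, 167, 167, 168, 168, 167, 168, 167, 167, 168, 166, 133, 95, 114, 132, 144, 137, 118, 134, 165, 167, 167, 168, 168, 167, 167, 168, 167, 167, 167, 168, 167, 166, 166, 166]
350 [133, 135, 147, 152, 153, 153, 161, 165, 167, 167, 167, 167, 166, 168, 157, 106, 106, 126, 145, 150, 129, 116, 149, 167, 167, 167, 168, 167, 166, 166, 167, 168, 168, 167, 167, 167, 167, 167]
365 [85, 105, 116, 122, 125, 126, 126, 127, 128, 128, 127, 125, 127, 127, 127, 120, 92, 107, 127, 146, 148, 127, 113, 149, 166, 166, 168, 166, 167, 168, 168, 167, 167, 167, 167, 167, 167, 167]
380 [79, 80, 89, 118, 127, 128, 128, 128, 129, 128, 129, 128, 128, 127, 128, 128, 118, 91, 110, 129, 146, 146, 125, 116, 157, 16
[... 286 characters left out ...]
, 45, 72, 116, 125, 124, 126, 125, 126, 126, 125, 125, 109, 93, 114, 131, 144, 139, 119, 119, 159, 168, 167, 167, 167, 167, 168, 167, 167, 167, 167, 166]
440 [167, 167, 167, 167, 166, 166, 167, 167, 154, 88, 51, 48, 45, 42, 55, 130, 165, 165, 167, 166, 133, 98, 119, 134, 143, 134, 116, 137, 165, 166, 167, 167, 167, 167, 166, 166, 167, 167]
460 [167, 167, 166, 167, 168, 167, 167, 167, 168, 167, 167, 165, 138, 71, 50, 48, 46, 44, 46, 103, 157, 140, 97, 115, 132, 141, 135, 121, 127, 162, 166, 167, 167, 166, 166, 167, 165, 168]
row [167, 167, 166, 166, 165, 167, 167, 167, 167, 167, 167, 166, 167, 168, 166, 164, 150, 126, 97, 82, 88, 96, 105, 110, 114, 116, 116, 114, 113, 112, 111, 109, 108, 107]
```

```bash
python3 - <<'E'
from h import *
a=ray("wrist",340,165,235);b=ray("wrist",460,179.5,235);m=ray("wrist",395,171.3,235);e=ray("wrist",332.5,164.2,235)
d=(b-a)/np.linalg.norm(b-a); yaw=np.degrees(np.arctan2(-d[0],d[1])); print(a,m,b,"end",e,"yaw",yaw,"mid",e+70*d)
x=np.array([d[1],-d[0],0]); 
# hook y-offset +0.3; TCP so that bar is at hook x=-22 -> grip=bar+22x ; TCP=grip+0.7x
for s in (-70-60,-70+42): t=e+(70+s)*d+22.7*x; t[2]=212; print(s,t); go(t,180+yaw)
E
```

```text
[605.75420779 112.8264042  235.        ] [610.47513927 153.21248056 235.        ] [616.70666806 201.70366583 235.        ] end [605.15875806 107.36085053 235.        ] yaw -7.025214602057713 mid [613.7201871  176.83532018 235.        ]
-130 [620.34996832  45.03495598 212.        ]
shift [ 0.0087 -0.0047  0.1161] az 0.12149039910985976
-28 [632.82519349 146.26918319 212.        ]
shift [-0.0037  0.0966  0.1167] az 0.12149039910985976
```

>>> play_rows(
  series="0 0 0 0.0027 -0.001 0.02 -1;0 0 0 0.002 -0.001 0.03 -1;0 0 0 0.002 -0.001 0.03 -1;0 0 0 0.002 -0.0017 0.023 -1;0 0 0 0 0 0.013 -1;0 0 0.06 0 0 0 -1;0 0 0.0615 0 0 0 -1;0 0 0 0 0 0 -1;0 0 0 0 0 0 -1;0 0 0 0 0 0 -1",
)

```text
clock: 30.5
position: [620.7, 45.2, 212.3]
ee_rot: [179.7, 2.6, 173.0]
force: [0.2, -0.1, -1.8]
finger_gap: 0.132
grasp_force: 58.9
```

```bash
python3 - <<'E'
from h import *
st(); go([632.8,146.3,212],172.97)
im=ctrl.get_image("wrist"); cv2.imwrite("pics/w14.png",im)
lm("wrist",["rail_mid","hook_arm"])
for q in ((605.2,107.4,235),(610.5,153.2,235),(613.7,176.8,235)): print(px("wrist",q).round(1))
g=cv2.cvtColor(im,cv2.COLOR_BGR2GRAY)
for u in (370,400,430,460,490): print(u,g[190:330:3,u].tolist())
E
```

```text
t 30.5 pos [620.7  45.2 212.3] rpy [179.69   2.6  173.01] F [ 0.23 -0.08 -1.77] gap 0.132 grip 58.9
shift [0.0003 0.1018 0.0008] az 0.0007231874993863623
wrist rail_mid 0.4 [606.   46.8 137.7] [252. 177.]
wrist hook_arm 0.85 [594.7  49.  262.3] [254. 256.]
wrist hook_arm 0.72 [ 5.955e+02 -2.163e+02 -1.000e-01] [ 10. 161.]
[407.2 227.4]
[526.5 226.5]
[587.6 227.2]
370 [163, 163, 164, 164, 163, 163, 162, 163, 163, 162, 163, 162, 163, 164, 162, 162, 163, 163, 161, 162, 161, 161, 161, 160, 160, 159, 158, 158, 157, 157, 154, 156, 139, 70, 52, 42, 31, 25, 21, 17, 17, 12, 20, 25, 26, 25, 36]
400 [142, 162, 163, 163, 163, 163, 163, 163, 163, 163, 162, 163, 162, 162, 162, 163, 162, 162, 162, 162, 161, 161, 161, 161, 161, 160, 160, 159, 158, 157, 158, 158, 157, 156, 155, 154, 154, 152, 116, 56, 42, 33, 26, 23, 18, 18, 18]
430 [143, 162, 162, 163, 163, 163, 162, 162, 120, 70, 95, 113, 125, 140, 140, 129, 114, 155, 163, 162, 162, 162, 162, 161, 162, 160, 160, 160, 159, 159, 159, 158, 158, 157, 158, 156, 157, 155, 152, 142, 143, 149, 151, 147, 85, 47, 37]
460 [142, 163, 163, 163, 164, 164, 163, 163, 121, 70, 95, 112, 126, 137, 137, 129, 113, 155, 162, 163, 162, 162, 162, 162, 162, 162, 162, 162, 159, 133, 112, 104, 100, 107, 144, 155, 155, 155, 154, 153, 152, 153, 153, 152, 150, 151, 151]
490 [162, 163, 163, 163, 162, 163, 163, 162, 121, 72, 95, 114, 125, 135, 137, 129, 116, 156, 162, 162, 163, 163, 163, 163, 163, 164, 161, 162, 158, 112, 85, 145, 158, 158, 157, 158, 157, 158, 157, 156, 156, 156, 156, 155, 155, 158, 156]
```

>>> play_rows(
  series="0 0 0 0 0.007 0 -1;0 0 0 0 0.013 0 -1;0 0 0 0 0.016 0 -1;0 0 0 0 0.016 0 -1;0 0 0 0 0.016 0 -1;0 0 0 0 0.016 0 -1;0 0 0 0 0.012 0 -1;0 0 0 0 0.006 0 -1;0 0 0 0 0 0 -1;0 0 0 0 0 0 -1;0 0 0 0 0 0 -1;0 0 0 0 0 0 -1",
)

```text
clock: 32.15
position: [632.9, 146.1, 212.6]
ee_rot: [179.7, 2.6, 173.0]
force: [-0.7, 0.2, -1.8]
finger_gap: 0.132
grasp_force: 58.9
```

```bash
python3 - <<'E'
from h import *
st(); go([632.8,146.3,212],172.97)
im=ctrl.get_image("wrist"); cv2.imwrite("pics/w15.png",im)
lm("wrist",["rail_mid","hook_arm","rivet"])
P=np.array(ctrl.get_obs()["position"]); x=np.array([np.cos(.1226),-np.sin(.1226),0])
for q in [(-40.5,12.5),(-40.5,31)]: print(q,px("wrist",P+x*(q[0]-.7)+[0,0,18+q[1]]))
g=cv2.cvtColor(im,cv2.COLOR_BGR2GRAY)
for u in (200,225,300,350): print(u,g[190:330:3,u].tolist())
print("col253",g[150:260:2,253].tolist())
E
```

```text
t 32.15 pos [632.9 146.1 212.6] rpy [179.69   2.56 172.96] F [-0.75  0.18 -1.76] gap 0.132 grip 58.9
shift [0.0001 0.0002 0.0006] az -0.00026137574092017547
wrist rail_mid 0.8 [614.4 179.1 231.3] [328. 224.]
wrist hook_arm 0.92 [607.8 149.4 263.4] [252. 259.]
wrist rivet 0.95 [615.4 151.5 137.1] [256. 172.]
(-40.5, 12.5) [252.01959272 188.09238428]
(-40.5, 31) [252.09003048 207.84710367]
200 [186, 187, 186, 186, 186, 186, 186, 187, 150, 69, 82, 95, 104, 115, 111, 102, 92, 156, 185, 187, 186, 186, 186, 186, 186, 186, 184, 184, 140, 35, 26, 28, 29, 27, 25, 21, 20, 19, 18, 15, 17, 13, 10, 13, 15, 22, 23]
225 [135, 171, 186, 186, 186, 186, 185, 186, 150, 69, 83, 94, 105, 114, 112, 101, 90, 105, 84, 56, 59, 60, 60, 59, 61, 60, 61, 79, 40, 27, 25, 29, 28, 31, 30, 30, 30, 26, 24, 23, 21, 20, 17, 15, 16, 11, 12]
300 [182, 187, 186, 186, 185, 185, 185, 185, 143, 86, 110, 130, 148, 167, 164, 148, 133, 166, 181, 180, 180, 175, 161, 131, 87, 48, 26, 18, 13, 15, 20, 16, 19, 19, 22, 24, 29, 30, 34, 35, 38, 41, 41, 42, 40, 38, 36]
350 [159, 186, 186, 188, 185, 186, 186, 185, 144, 84, 111, 130, 149, 167, 166, 145, 106, 171, 180, 181, 181, 180, 180, 179, 178, 178, 178, 177, 178, 180, 127, 51, 42, 37, 32, 22, 20, 18, 25, 26, 26, 30, 32, 38, 36, 38, 39]
col253 [60, 60, 60, 60, 61, 60, 60, 83, 108, 83, 61, 59, 59, 59, 61, 61, 62, 69, 88, 88, 67, 61, 62, 63, 61, 62, 62, 63, 68, 93, 112, 116, 126, 126, 124, 118, 99, 95, 95, 96, 94, 94, 96, 102, 110, 110, 108, 107, 107, 107, 107, 106, 105, 105, 107]
```

>>> play_rows(
  series="0 0 0 0.0002 0 0.005 -1;0 0 0 0.0002 0 0.006 -1;0 0 0 0.0003 0 0.006 -1;0 0 0 0.0001 0 0.003 -1;0 0 0 0 0 0 -1;0 0 0 0 0 0 -1",
)

```text
clock: 33.1
position: [633.1, 146.6, 192.8]
ee_rot: [179.7, 2.6, 173.0]
force: [0.5, 0.1, -1.9]
finger_gap: 0.133
grasp_force: 58.9
```

>>> play_rows(
  series="0 0 0 0 0 0.001 -1;0 0 0 0 0 0.001 -1;0 0 0 0 0 0 -1;0 0 0 0 0 0 -1",
)

```text
clock: 33.6
position: [633.1, 146.6, 190.5]
ee_rot: [179.7, 2.6, 173.0]
force: [0.1, -0.7, -2.0]
finger_gap: 0.129
grasp_force: 58.9
```

>>> play_rows(
  series="0 0 0 0 0 0.001 -1;0 0 0 0 0 0 -1;0 0 0 0 0 0 -1",
)

```text
clock: 33.98
position: [633.1, 146.6, 189.5]
ee_rot: [179.7, 2.6, 173.0]
force: [0.3, 0.8, -1.8]
finger_gap: 0.13
grasp_force: 58.9
```

>>> play_rows(
  series="0 0 0 0 0 0.001 -1;0 0 0 0 0 0 -1;0 0 0 0 0 0 -1",
)

```text
clock: 34.35
position: [633.2, 146.6, 188.6]
ee_rot: [179.7, 2.6, 173.0]
force: [-0.6, -0.2, -1.5]
finger_gap: 0.132
grasp_force: 58.9
```

>>> play_rows(
  series="0 0 0 0 0 0.0007 -1;0 0 0 0 0 0 -1;0 0 0 0 0 0 -1",
)

```text
clock: 34.72
position: [633.3, 146.5, 188.1]
ee_rot: [179.7, 2.6, 173.0]
force: [-0.2, -0.4, -0.4]
finger_gap: 0.134
grasp_force: 59.1
```

>>> play_rows(
  series="0 0 0 0 0 0.0007 -1;0 0 0 0 0 0 -1;0 0 0 0 0 0 -1",
)

```text
clock: 35.1
position: [633.4, 146.6, 187.7]
ee_rot: [179.7, 2.6, 173.0]
force: [-1.7, -0.9, 4.0]
finger_gap: 0.131
grasp_force: 59.8
```

>>> play_rows(
  series="0 0 0 0 0 0.0007 -1;0 0 0 0 0 0 -1;0 0 0 0 0 0 -1",
)

```text
clock: 35.48
position: [633.4, 146.6, 187.6]
ee_rot: [179.7, 2.6, 173.0]
force: [-2.9, -0.1, 7.1]
finger_gap: 0.13
grasp_force: 60.5
```

>>> play_rows(
  series="0 0 0 0 0 -0.001 -1;0 0 0 0 0 0 -1;0 0 0 0 0 0 -1;0 0 0 0 0 0 -0.65;0 0 0 0 0 0 -0.6;0 0 0 0 0 0 -0.5;0 0 0 0 0 0 -0.4;0 0 0 0 0 0 -0.3;0 0 0 0 0 0 -0.1;0 0 0 0 0 0 0.1;0 0 0 0 0 0 0.3;0 0 0 0 0 0 0.3",
  newtons=20,
)

```text
clock: 36.98
position: [633.2, 146.6, 187.5]
ee_rot: [179.7, 2.6, 173.0]
force: [-0.7, 0.6, 0.0]
finger_gap: 0.656
grasp_force: 0.0
```

```bash
python3 - <<'E'
from h import *
st(); ctrl.get_image("wrist"); lm("wrist",["hook_arm","hook_grip","rail_mid","rivet"]); ctrl.get_image("scene"); lm("scene",["hook_arm","hook_grip","rivet","tag_mid","hook_crook"])
E
```

```text
t 36.975 pos [633.2 146.6 187.5] rpy [179.69   2.56 172.99] F [-0.7   0.63  0.05] gap 0.656 grip 0.0
wrist hook_arm 0.71 [605.8 149.4 238.2] [250. 252.]
wrist hook_arm 0.7 [598.2 150.9  73.1] [252. 136.]
wrist rail_mid 0.61 [615.2 177.2 233.9] [341. 262.]
wrist rivet 0.78 [605.  151.3 111.5] [254. 156.]
scene hook_arm 0.64 [610.7 147.4 239.3] [314. 152.]
scene hook_grip 0.52 [627.2 143.2 207.7] [317. 167.]
scene rivet 0.73 [617.1 148.6 164.3] [313. 181.]
scene rivet 0.64 [609.  148.3 114.5] [309. 197.]
scene tag_mid 0.74 [628.7 144.6 205.9] [318. 168.]
scene tag_mid 0.65 [608.8 148.8  79.5] [308. 208.]
scene hook_crook 0.69 [605.1 152.8 143.1] [310. 186.]
```

>>> play_rows(
  series="0 0 0 -0.001 0 -0.008 0.3;0 0 0 -0.002 0 -0.015 0.3;0 0 0 -0.002 0 -0.02 0.3;0 0 0 -0.002 0 -0.02 0.3;0 0 0 -0.002 0 -0.02 0.3;0 0 0 -0.002 0 -0.02 0.3;0 0 0 -0.002 0 -0.02 0.3;0 0 0 0 0 0 0.3;0 0 0 0 0 0 0.3;0 0 0 0 0 0 0.3;0 0 0 0 0 0 0.3;0 0 0 0 0 0 0.3",
)

```text
clock: 39.02
position: [640.4, 145.0, 310.5]
ee_rot: [179.7, 2.5, 173.0]
force: [0.1, 0.3, 0.1]
finger_gap: 0.648
grasp_force: 0.0
```

>>> play_rows(
  series="0 0 0 0 0 0 0.3;0 0 0 0 0 0 0.3;0 0 0 0 0 0 0.3;0 0 0 0 0 0 0.3;0 0 0 0 0 0 0.3;0 0 0 0 0 0 0.3;0 0 0 0 0 0 0.3;0 0 0 0 0 0 0.3;0 0 0 0 0 0 0.3;0 0 0 0 0 0 0.3;0 0 0 0 0 0 0.3;0 0 0 0 0 0 0.3",
)

```text
clock: 40.52
position: [640.6, 145.0, 310.9]
ee_rot: [179.7, 2.6, 173.0]
force: [-0.3, -0.6, 0.5]
finger_gap: 0.648
grasp_force: 0.0
```

>>> play_rows(
  series="0 0 0 0 0 0 0.3;0 0 0 0 0 0 0.3;0 0 0 0 0 0 0.3;0 0 0 0 0 0 0.3;0 0 0 0 0 0 0.3;0 0 0 0 0 0 0.3;0 0 0 0 0 0 0.3;0 0 0 0 0 0 0.3;0 0 0 0 0 0 0.3;0 0 0 0 0 0 0.3;0 0 0 0 0 0 0.3;0 0 0 0 0 0 0.3",
)

```text
clock: 42.02
position: [640.6, 145.0, 310.9]
ee_rot: [179.7, 2.6, 173.0]
force: [0.3, -0.3, -1.3]
finger_gap: 0.651
grasp_force: 0.0
```

```bash
python3 - <<'E'
from h import *
st(); p=None
for i in range(12):
    im=ctrl.get_image("scene")[130:225,295:335].astype(int)
    if p is not None: print(int((abs(im-p)>12).sum()),end=" ")
    p=im
lm("scene",["hook_arm","hook_grip","hook_crook","rivet","tag_mid"]); ctrl.get_image("wrist"); lm("wrist",["hook_arm","rivet","rail_mid"])
E
```

```text
t 42.025 pos [640.6 145.  310.9] rpy [179.69   2.56 172.98] F [ 0.33 -0.26 -1.31] gap 0.651 grip 0.0
0 0 0 0 0 0 0 0 0 0 0 scene hook_arm 0.6 [609.8 151.8 242.1] [315. 150.]
scene hook_grip 0.53 [625.8 146.2 206.5] [317. 167.]
scene hook_crook 0.77 [605.6 152.1 144.2] [310. 185.]
scene hook_crook 0.37 [608.8 151.8 116.2] [310. 195.]
scene rivet 0.64 [604.5 150.  118.8] [308. 194.]
scene tag_mid 0.85 [606.2 149.4  79.7] [307. 207.]
wrist hook_arm 0.71 [608.5 149.3 239.3] [252. 152.]
wrist hook_arm 0.58 [606.  149.2  75.5] [252. 119.]
wrist rivet 0.71 [609.1 148.4 111.5] [251. 126.]
wrist rail_mid 0.61 [610.  177.5 235.2] [295. 148.]
```

The hook and tag are at rest: the tag's middle is about 80 mm up, the arm is on the bar, and the gripper is clear.

```bash
python3 -c "
from cell import ctrl
print(ctrl.sign_off())"
```

```text
the job is handed in; nothing more can be done
None
```

The S-hook hangs by its upper arm on the lab stand's bar with the batch tag dangling still from its crook, and I handed the job in at about 43 s; the sign-off gave no verdict.

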